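# Dispense one stand-off disc and push it to its mark

### The job

The primed panel will stand on wooden discs: one is already set in the circle of its card, the other card's circle is still empty. Press the dispenser's plunger all the way down, once, and let it spring back so that a single disc comes out, then push that disc gently across the table until it lies inside the empty circle. Do not lift or pinch the disc, let no second disc out, and leave the set disc and everything else on the table where they are.

Things in the scene. Friction and masses are not known exactly. Their poses are not given: they have to be found in the camera images.
- dispenser: Plywood disc dispenser fixed on the table, 137 mm long, 59 mm wide, 46 mm high without plunger. Origin on the table under the axis of its open-topped square magazine, which holds a stack of three discs. Its own -x axis points out of the outlet, an 18 mm high gate at table level in the front face, 27 mm from the origin; the rear face is 109 mm behind it (+x).
- plunger (a joint): Downward travel of the plunger in m: 0 up (rest), 0.025 fully down. Spring: about 2 N to start, 6 N fully down, plus some damping and friction (10 N in all is ample); returns by itself when let go.
- plunger_top (a point): Centre of the top of the plunger's black round cap, 40 mm across and 12 mm thick, 95 mm above the table at rest; it moves with the plunger. The cap stands 60 mm from the dispenser's origin on its +x side (away from the outlet).
- disc_low: Lowest wooden disc in the dispenser, the one to come out: 44 mm across, 14 mm thick, 20 to 35 g. A full press slides it out along the table until its centre is about 72 mm from the dispenser's origin along -x (a few mm more if pressed fast). Origin at the centre of its underside, z axis up.
- disc_mid: Second disc of the stack, same size; must stay in the dispenser. It drops to the table inside when the plunger springs back.
- disc_high: Third disc of the stack, same size; must stay in the dispenser.
- card_empty: Brown cardboard square 100 mm wide and 1 mm thick, taped flat on the table, with a printed circle of 70 mm outer diameter and nothing on it: the place for the new disc. Origin on the table at the circle's centre. It lies 140 to 190 mm to the left or the right of the dispenser's axis, roughly level with where the disc comes out. Discs and fingers slide over the card without catching.
- card_full: The same kind of card on the other side, its circle already holding a disc. Origin on the table at the circle's centre.
- disc_set: Wooden disc, same size, already set on the other card; leave it. Origin at the centre of its underside.
- squeeze_bottle: White bottle, 52 mm across, 130 mm high, standing; leave it. Origin at the centre of its underside.
- paint_tin: Steel tin, 74 mm across, 70 mm high, standing; leave it. Origin at the centre of its underside.
- glass_jar: Open glass jar, 64 mm across, 75 mm high; leave it. Origin at the centre of its underside.
- mixing_cup: Open white cup, 76 mm across, 80 mm high; leave it. Origin at the centre of its underside.
- brush: Paint brush about 200 mm long lying on the table between the work and the robot; leave it. Its x axis runs along it towards the bristles.
- palette_knife: Palette knife with a dark wooden handle, about 280 mm long, lying on the table; leave it. Its x axis runs along it towards the blade.
- pencil: Yellow pencil, 150 mm long, 8 mm thick, lying on the table; leave it. Its x axis runs along it.
Things that resemble listed ones, but are neither listed nor needed, are in the scene too. What is shaped like the disc_set but purple or white is not meant.

How it is judged:
By the outcome, as a careful person would: the job done as asked, in the order asked, and still so for the second after the job is handed in, with the robot touching nothing.
It also fails if it takes over 45 s, if anything falls off the work surface, if the arm or the gripper's body presses on something with over 40 N, if the wrist force passes 120 N, or if a joint passes its speed limit or range.

### The arm

A 7-joint arm with a two-finger parallel gripper is mounted at the origin on the work surface. World frame = base frame: x ahead of the robot, y to its left, z up, the work surface at z = 0. Lengths are in m, angles in rad, forces in N, time in s.
With the tool pointing down it reaches from about 0.4 to 0.875 m from the base axis. Payload 19.3 kg.
Tool frame: the origin (TCP) lies at the very end of the fingers, on their centre line; the grasp point (between the pads) lies bot.grasp_offset behind it (bot.grasp_offset is the distance from the TCP to the grasp point, in m); z points along the fingers, y is the direction in which the jaws open and shut (so a half turn about z gives the same grasp; the last joint's range is limited). The gripper opens to 85 mm and grips with 20 to 120 N. Pads are 22 mm wide; open, the fingers measure 114 mm over their backs; the gripper's body (76 mm by 85 mm) begins 54 mm behind the grasp point. The pads swing forward as they close: fully open they stand 13 mm farther back than shut.
Start: joints at [-1.268, 0.521, -0.036, 1.599, 0.021, 1.021, -0.113], TCP at [0.228, 0.582, 0.231] pointing down, gripper open.
Joint ranges: [-2.91, 2.91], [-0.3, 2.13], [-1.5, 1.42], [0.17, 2.43], [-1.26, 4.41], [0.16, 1.93], [-2.52, 2.52]. Speed limits (rad/s): [1.89, 1.89, 2.39, 2.39, 3.01, 3.01, 3.01].

### API

Orientations are given as [roll, pitch, yaw] about the fixed x, y, z axes, in that order (R = Rz(yaw) Ry(pitch) Rx(roll)).
In Python, from workcell import bot gives the robot as it stands. The module is installed in compiled form; this text tells all that it offers.
- The arm moves only by the shell command python3 -m handwheel 'ROWS' [OPENING] [FORCE]. ROWS is JSON, a list of rows, each a list of 6 numbers: the shift along the tool's x, y, z as a fraction of full scale, then the turn, a rotation vector about the tool's x, y, z as a fraction of full scale. In form: [[x, y, z, rx, ry, rz], ...]. A call has 1 to 8 rows; each row shifts and turns the commanded pose from where the row before left it, along the tool's axes as they then stand; what a row does not reach is not made up. Full scale, the value 1, is 0.025 m for a shift and 360 degrees for a turn. A row lasts 1/8 s, in which the tool goes at most 62.5 mm and 10.7 degrees, less where a joint would pass 70% of its speed; a pose out of reach is approached as far as the arm can. A call with a number of a shift or a turn outside -1 to 1 is refused whole. A call with a gripper value outside its range is refused whole. OPENING is the closure, from -1 (fully open) to 1 (shut), set as the call begins (- or left out, the last holds). The fingers move at their own pace and stop on an object; FORCE is the grip in N (left out, the last holds). Time passes only in rows, so rows that do not move let the fingers close. It gives the time, the measured TCP pose, the force and the opening at its end, in the units of the state.
- bot.observe(): the state, without advancing time (a new reading comes with each control period).
- bot.grab_frame(name): name is "scene" or "top" or "wrist"; returns a dict with "pixels" (400x640x3 uint8, blue, green, red), "vertical_fov" (degrees; the focal length in pixels is half the picture's height over the tangent of half this angle, whatever the lens; pixels are square), "cx", "cy" (the principal point, pixels), "D" ([k1, k2, p1, p2, k3] as OpenCV has them; the pictures are not rectified), "R" (3x3) and "t" (3): a world point X has camera coordinates R X + t. Camera axes: x right, y down, z forward; pixel columns grow to the right and rows downward; lengths in m; the calibration is good to about 2 mm. A picture is of the moment at which its call begins. There is no depth.
- bot.job_done(): hands the job in, once; it reports no verdict.
Trained networks look in a picture, given as the dict that the camera call returned (one of the last four; its "shot" number tells which), for a name from the list of things; names that differ only in an ending like _2 or _b are one class to them, and where a whole thing is asked for, a point or a joint stands for the part that bears it (a point fixed in the world has none). Each returns a list of dicts, best first, with "score" (0 to 1); they miss things now and then, are a little off and sometimes report something else, mostly with a low value. They report only what shows in the picture. A call takes as long as a camera call. They do not tell look-alikes from the thing itself.
- bot.trace(picture, thing): "region" (400x640 bool, what is visible of it) and "point" ([column, row] in pixels, amid what is visible of it).
The state is a dict: "clock": time; "qpos": joint angles; "qd": joint speeds; "joint_efforts": joint torques, N m; "position": TCP position; "tool_rot": TCP orientation; "force": force on the tool from outside, world axes, zero at the start; "moment": the same for the moment, N m; "grip_width": finger opening in m.
Only numpy, scipy, OpenCV 4.12 (cv2) and the standard library are available. Lean on these libraries where they do the work, as an engineer would, in place of code of your own. Each camera call takes 0.05 s, during which the arm holds its last target.

## Working session

There is one attempt and no reset: what is moved stays moved. The work goes in short steps, Python scripts to look and compute and a shell command to move; the robot and the scene stay as the last step left them, time stands still between calls to the robot, and variables do not carry over. Pictures are saved under pics/ and viewed, and the job is handed in when it is done.

```bash
mkdir -p pics
cat > h.py <<'E'
import numpy as np, cv2
from workcell import bot
def K(f):
    fl=200/np.tan(np.radians(f["vertical_fov"])/2)
    return np.array([[fl,0,f["cx"]],[0,fl,f["cy"]],[0,0,1.]])
def proj(f,X):
    p,_=cv2.projectPoints(np.array(X,float).reshape(-1,3),cv2.Rodrigues(np.array(f["R"]))[0],np.array(f["t"],float),K(f),np.array(f["D"],float)); return p.reshape(-1,2)
def back(f,uv,z=0.):
    n=cv2.undistortPoints(np.array(uv,float).reshape(-1,1,2),K(f),np.array(f["D"],float)).reshape(-1,2)
    R=np.array(f["R"]);t=np.array(f["t"]);C=-R.T@t
    d=np.c_[n,np.ones(len(n))]@R
    return C+d*((z-C[2])/d[:,2])[:,None]
E
python3 - <<'E'
from h import *
o=bot.observe(); print(o, bot.grasp_offset)
for n in ["scene","top"]:
    f=bot.grab_frame(n); cv2.imwrite(f"pics/{n}0.png",f["pixels"])
    print(n,(-np.array(f["R"]).T@f["t"]).round(3),f["vertical_fov"])
    for th in ["dispenser","plunger_top","card_empty","disc_set","squeeze_bottle","paint_tin","glass_jar","mixing_cup","brush","palette_knife","pencil"]:
        for r in bot.trace(f,th)[:3]:
            print(th,round(r["score"],2),np.round(r["point"],1),back(f,r["point"])[0].round(3)[:2],r["region"].sum())
E
```

```text
{'clock': 0.0, 'qpos': array([-1.26819652,  0.52203962, -0.03635428,  1.59996265,  0.02118321,
        1.02108883, -0.11281491]), 'qd': array([-1.62628654e-03,  1.66641577e-03, -1.08244593e-03,  2.52910135e-06,
        1.20021948e-03,  2.09714385e-03, -7.59604392e-04]), 'joint_efforts': array([ 1.17369760e-03, -9.27090883e+01,  1.98115222e+00, -3.69947255e+01,
        1.80612324e-02,  8.04042531e-03,  2.40219629e-05]), 'position': array([0.22753871, 0.58177015, 0.2307257 ]), 'tool_rot': array([-3.14047935e+00,  5.03741001e-05,  2.76878170e+00]), 'force': array([-0.1010893 , -0.4201446 ,  0.00761847]), 'moment': array([-0.00363529, -0.00057896, -0.00348196]), 'grip_width': 0.08557643306106992} 0.0187
scene [1.142 0.339 1.061] 55.250418251571865
dispenser 0.81 [319.8 235.4] [0.649 0.006] 904
plunger_top 0.49 [319.6 223.5] [ 0.612 -0.019] 121
card_empty 0.91 [390.6 236.2] [0.529 0.196] 794
disc_set 0.65 [311.3 161.4] [ 0.41  -0.188] 114
disc_set 0.57 [286.8 225.2] [ 0.676 -0.104] 159
disc_set 0.46 [296.4 194. ] [ 0.558 -0.149] 134
squeeze_bottle 0.75 [242.2 216.5] [ 0.729 -0.247] 457
pa
[... 256 characters left out ...]
083] 53.82251468202524
dispenser 0.89 [299.  168.1] [0.656 0.014] 914
plunger_top 0.45 [298.4 161.8] [0.674 0.017] 170
card_empty 0.74 [229.6 217.3] [0.515 0.203] 1272
card_empty 0.67 [297.2 162. ] [0.674 0.02 ] 178
disc_set 0.69 [341.1 159.9] [ 0.681 -0.104] 150
disc_set 0.45 [359.1 208. ] [ 0.545 -0.155] 191
disc_set 0.4 [381.4 129.7] [ 0.772 -0.219] 440
squeeze_bottle 0.56 [380.7 133.1] [ 0.762 -0.216] 480
paint_tin 0.95 [229.9 133.6] [0.755 0.214] 789
glass_jar 0.97 [173.2 223.1] [0.496 0.36 ] 639
mixing_cup 0.64 [474.2 207.4] [ 0.551 -0.477] 809
mixing_cup 0.48 [297.4 161.8] [0.674 0.019] 133
brush 0.77 [270.2 276. ] [0.357 0.086] 794
palette_knife 0.8 [432.9 213.1] [ 0.534 -0.36 ] 1240
```

Run:
```python
import cv2
a=cv2.imread("pics/top0.png");cv2.imwrite("pics/top0c.png",cv2.resize(a[90:310,140:440],None,fx=2.66,fy=2.66,interpolation=cv2.INTER_CUBIC))
a=cv2.imread("pics/scene0.png");cv2.imwrite("pics/scene0c.png",cv2.resize(a[120:320,210:470],None,fx=3,fy=3,interpolation=cv2.INTER_CUBIC))
```

```text
(no output)
```

View pics/top0c.png

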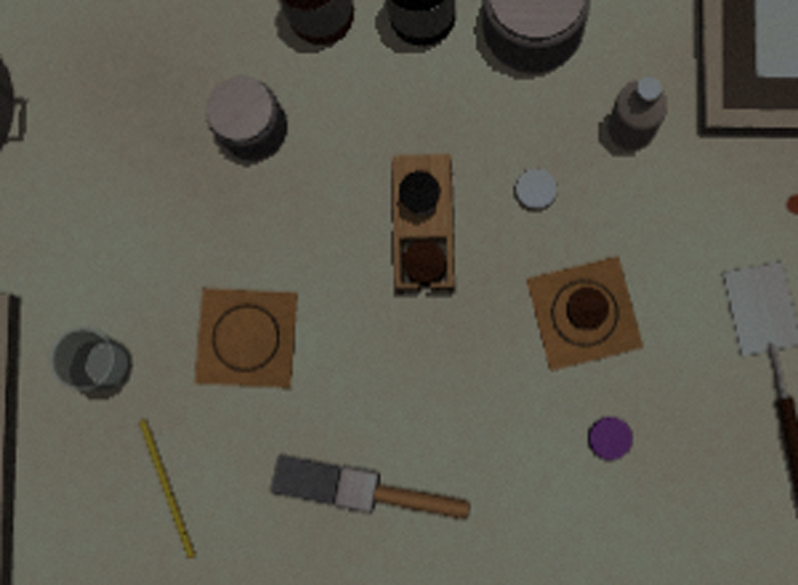

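View pics/scene0c.png

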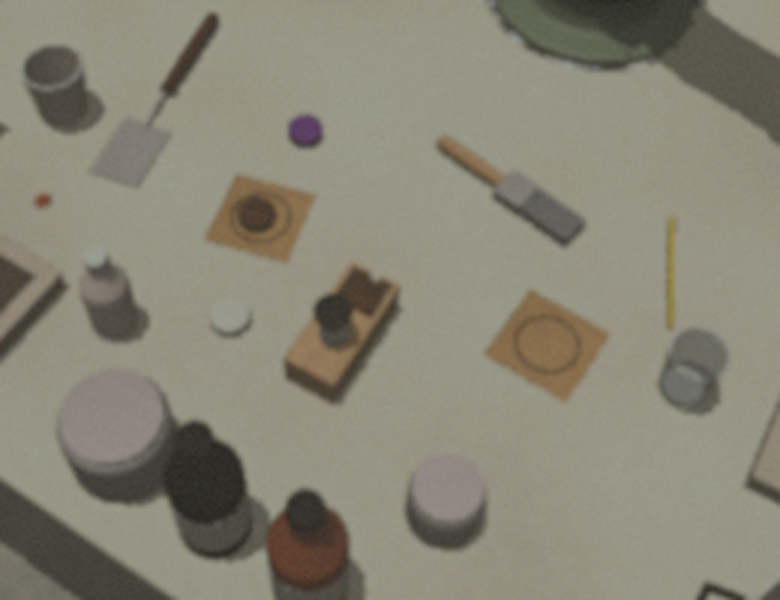

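View pics/top0.png

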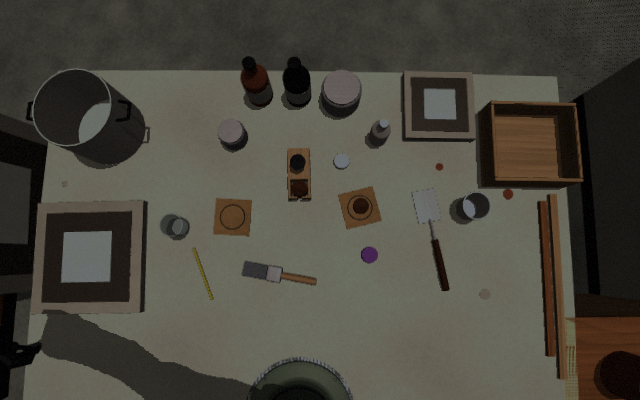

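Run:
```python
from h import *
f=bot.grab_frame("top"); s=bot.grab_frame("scene")
c=lambda *p:np.array(p)/2.66+[140,90]
cs=lambda *p:np.array(p)/3+[210,120]
print("corners",back(f,[c(393,156),c(451,154),c(395,289),c(454,290)],.046).round(4).tolist())
print("cap top",back(f,c(419,191),.095).round(4),"scene",back(s,cs(333,308),.095).round(4))
print("circle",back(f,c(246,338),.001).round(4),back(s,cs(547,344),.001).round(4))
print("magazine front/rear",back(f,c(427,292),.046),back(f,c(422,155),.046))
for g,nm in((f,"top"),(s,"scene")):
    r=bot.trace(g,"card_empty")[0]["region"].astype(np.uint8)
    rect=cv2.minAreaRect(cv2.findContours(r,0,2)[0][0]); print(nm,back(g,rect[0],.001)[0], rect)
    for th,z in(("paint_tin",.07),("squeeze_bottle",.0)):pass
```

```text
corners [[0.6993, 0.0433, 0.046], [0.7022, -0.0158, 0.046], [0.5622, 0.0377, 0.046], [0.5619, -0.0214, 0.046]]
cap top [[0.651  0.0126 0.095 ]] scene [[0.6552 0.0153 0.095 ]]
circle [[0.5153 0.1952 0.001 ]] [[0.5218 0.1986 0.001 ]]
magazine front/rear [[0.55956495 0.00557619 0.046     ]] [[0.70072203 0.01375677 0.046     ]]
top [0.51581303 0.19622488 0.001     ] ((232.13095092773438, 216.8815460205078), (37.20352554321289, 35.905147552490234), 2.862405300140381)
scene [0.52258593 0.19660794 0.001     ] ((391.6566162109375, 234.5579071044922), (30.659700393676758, 26.991018295288086), 31.607501983642578)
```

```bash
python3 -m handwheel '[[-1,0,0,0,0,0.0272],[-1,0,0,0,0,0.0272],[-1,0,0,0,0,0.0272],[-1,0,0,0,0,0.0272],[-1,0,0,0,0,0.0272],[-1,0,0,0,0,0.0272],[-1,0.5,0,0,0,0.0272],[-1,0.5,0,0,0,0]]' 1 30
```

```text
clock: 2.4
position: [0.3573, 0.4309, 0.2313]
tool_rot: [3.141, 0.0, 1.57]
force: [0.8, -0.3, -0.7]
grip_width: -0.0
```

```bash
python3 -m handwheel '[[-1,0.7,0,0,0,0],[-1,0.7,0,0,0,0],[-1,0.7,0,0,0,0],[-1,0.7,0,0,0,0],[-1,0.7,0,0,0,0],[-1,0.7,0,0,0,0],[-1,0.7,0,0,0,0],[-1,0.7,0,0,0,0]]'; python3 -m handwheel '[[-1,0.7,0,0,0,0],[-1,0.7,0,0,0,0],[-1,0.7,0,0,0,0],[-1,0.7,0,0,0,0],[-1,0.7,0,0,0,0],[-1,0.7,0,0,0,0],[-1,0,0,0,0,0],[-1,0,0,0,0,0]]'
python3 - <<'E'
from h import *
f=bot.grab_frame("wrist"); cv2.imwrite("pics/w1.png",f["pixels"])
print((-np.array(f["R"]).T@f["t"]).round(3),np.array(f["R"]).round(2).tolist(),bot.observe()["position"])
E
```

```text
clock: 3.4
position: [0.4978, 0.2309, 0.2314]
tool_rot: [3.141, -0.0, 1.572]
force: [-0.1, 0.6, 0.4]
grip_width: -0.0003
clock: 4.4
position: [0.6026, 0.031, 0.2312]
tool_rot: [-3.141, 0.0, 1.572]
force: [0.4, 0.1, 0.0]
grip_width: 0.0004
[0.603 0.112 0.372] [[1.0, 0.0, 0.0], [0.0, -0.95, 0.32], [0.0, -0.32, -0.95]] [0.60249792 0.0271553  0.2314981 ]
```

View pics/w1.png

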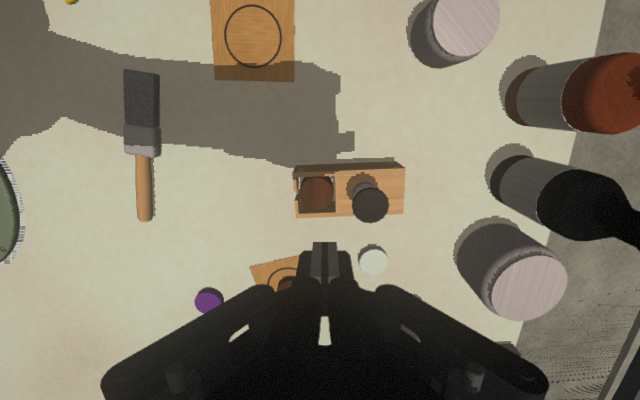

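Run:
```python
from h import *
f=bot.grab_frame("wrist"); s=bot.grab_frame("scene")
print("cap",back(f,[370,205],.095).round(4)); print("circle",back(f,[253.5,36],.001).round(4))
print("top corners near cam 4:",back(f,[[293,174],[404,170],[294,217],[404,213]],.046).round(4).tolist())
g=cv2.resize(f["pixels"][150:230,280:420],None,fx=5,fy=5,interpolation=cv2.INTER_CUBIC)
cv2.imwrite("pics/w1c.png",g)
```

```text
cap [[0.6521 0.0103 0.095 ]]
circle [[0.5189 0.1924 0.001 ]]
top corners near cam 4: [[0.5658, 0.0328, 0.046], [0.6996, 0.0376, 0.046], [0.565, -0.023, 0.046], [0.7045, -0.0179, 0.046]]
```

View pics/w1c.png

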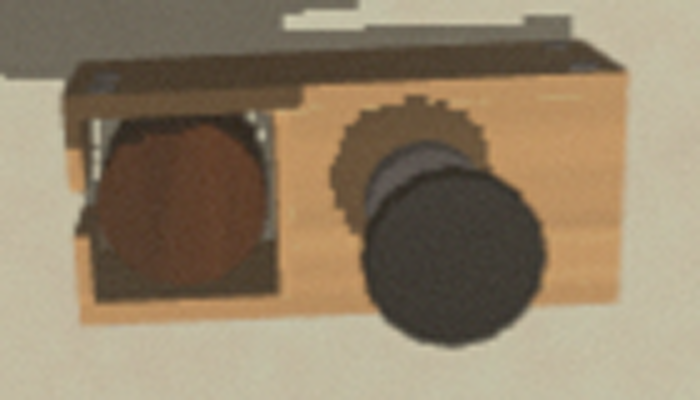

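```bash
python3 -m handwheel '[[-0.27,1,0,0,0,0],[-0.27,1,0,0,0,0],[0,0,1,0,0,0],[0,0,1,0,0,0],[0,0,1,0,0,0],[0,0,1,0,0,0],[0,0,0.8,0,0,0],[0,0,0,0,0,0]]'
python3 - <<'E'
from h import *
f=bot.grab_frame("wrist"); cv2.imwrite("pics/w2.png",f["pixels"][60:360,120:520])
f=bot.grab_frame("scene"); cv2.imwrite("pics/s2.png",cv2.resize(f["pixels"][150:290,230:430],None,fx=4,fy=4))
print(bot.observe()["position"])
E
```

```text
clock: 5.55
position: [0.6519, 0.019, 0.11]
tool_rot: [-3.139, 0.0, 1.573]
force: [0.2, -0.5, 0.7]
grip_width: -0.0002
[0.65296253 0.01868329 0.11192559]
```

View pics/w2.png

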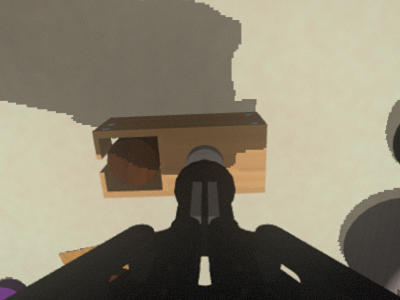

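View pics/s2.png

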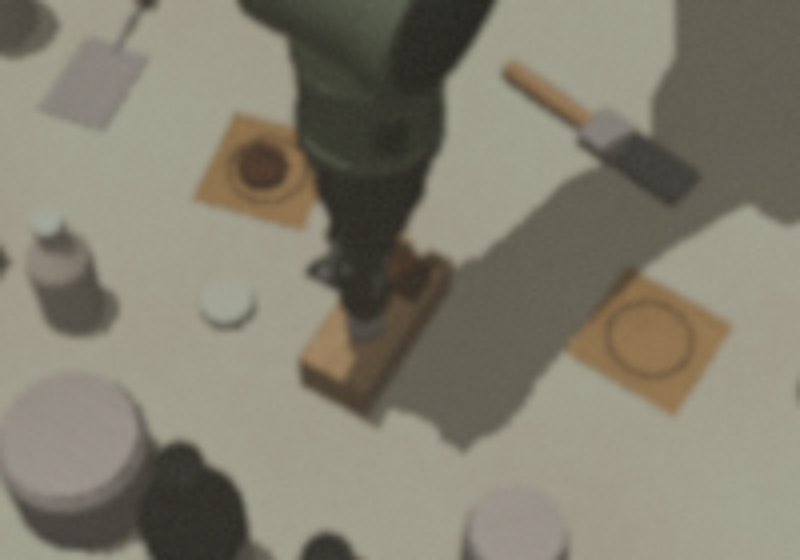

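```bash
python3 -m handwheel '[[-0.2,0,0.3,0,0,0],[0,0,0.3,0,0,0],[0,0,0.2,0,0,0],[0,0,0.2,0,0,0],[0,0,0.2,0,0,0],[0,0,0.2,0,0,0],[0,0,0.2,0,0,0],[0,0,0.1,0,0,0]]'; python3 -m handwheel '[[0,0,0.1,0,0,0],[0,0,0,0,0,0],[0,0,0,0,0,0]]'
```

```text
clock: 6.65
position: [0.6529, 0.0131, 0.0696]
tool_rot: [3.141, 0.0, 1.572]
force: [-14.4, -1.2, 43.8]
grip_width: -0.0
clock: 7.02
position: [0.653, 0.0131, 0.0695]
tool_rot: [3.14, -0.001, 1.572]
force: [-19.8, -1.1, 55.3]
grip_width: 0.0001
```

```bash
python3 -m handwheel '[[0,0,-0.4,0,0,0],[0,0,-0.5,0,0,0],[0,0,-0.7,0,0,0],[0,0,-1,0,0,0],[0,0,-1,0,0,0],[0,0,-1,0,0,0],[0,0,-1,0,0,0],[0,0,0,0,0,0]]'
python3 - <<'E'
from h import *
f=bot.grab_frame("wrist"); cv2.imwrite("pics/w3.png",f["pixels"])
t=bot.grab_frame("top"); cv2.imwrite("pics/t3.png",cv2.resize(t["pixels"][130:260,200:400],None,fx=4,fy=4,interpolation=cv2.INTER_CUBIC))
for r in bot.trace(f,"disc_low"): print(r["score"],r["point"],back(f,r["point"],.014)[0].round(4))
print(bot.observe()["position"])
E
```

```text
clock: 8.02
position: [0.6534, 0.0135, 0.2088]
tool_rot: [3.138, -0.0, 1.572]
force: [-0.4, 0.0, 0.2]
grip_width: -0.0
0.95 [215.6, 180.3] [0.5186 0.0094 0.014 ]
[0.65228115 0.01365294 0.20600091]
```

View pics/w3.png

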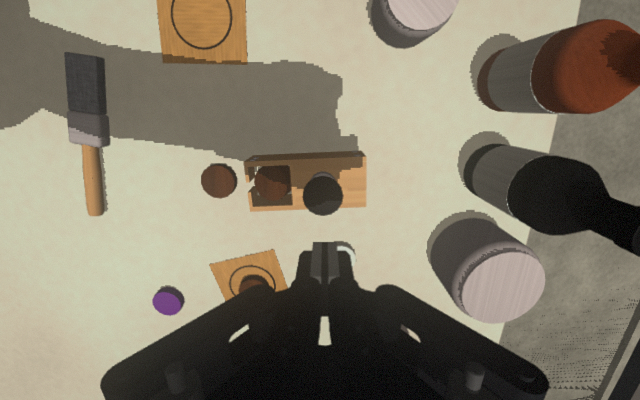

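View pics/t3.png

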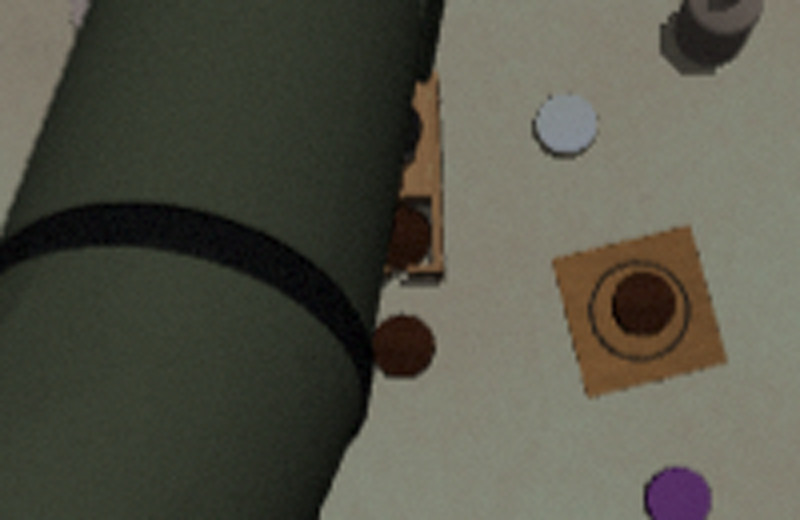

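Run:
```python
from h import *
f=bot.grab_frame("wrist"); 
r=bot.trace(f,"disc_low")[0]; ys,xs=np.nonzero(r["region"]); print(xs.min(),xs.max(),ys.min(),ys.max(),xs.mean(),ys.mean())
print(back(f,[219,180.5],.010).round(4),back(f,[[201,16],[201.5,15]],.001).round(4).tolist())
cv2.imwrite("pics/w3c.png",cv2.resize(f["pixels"][140:220,180:320],None,fx=5,fy=5,interpolation=cv2.INTER_CUBIC))
```

```text
202 237 165 198 219.45540398740818 181.07869884575027
[[0.5203 0.0087 0.01  ]] [[0.5164, 0.1944, 0.001], [0.5171, 0.1954, 0.001]]
```

View pics/w3c.png

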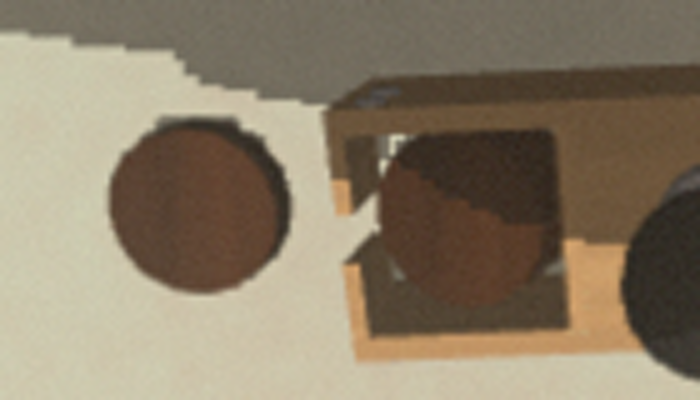

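```bash
python3 -m handwheel '[[-0.36,-0.88,0,0,0,0],[-0.36,-0.88,0,0,0,0],[-0.36,-0.88,0,0,0,0],[-0.36,-0.88,0,0,0,0],[-0.36,-0.88,0,0,0,0],[-0.36,-0.88,0,0,0,0],[0,0,0,0,0,0],[0,0,0,0,0,0]]' 0.43 20
python3 - <<'E'
from h import *
f=bot.grab_frame("wrist"); cv2.imwrite("pics/w4.png",f["pixels"])
for r in bot.trace(f,"disc_low")[:2]: print(r["score"],r["point"],back(f,r["point"],.012)[0].round(4))
for r in bot.trace(f,"card_empty")[:1]: print(r["score"],r["point"],back(f,r["point"],.001)[0].round(4))
print(bot.observe()["position"],bot.observe()["grip_width"])
E
```

```text
clock: 9.28
position: [0.5211, -0.0404, 0.2062]
tool_rot: [3.142, -0.0, 1.573]
force: [-0.2, -0.9, 0.7]
grip_width: 0.0241
0.7 [319.5, 135.3] [0.5164 0.0105 0.012 ]
0.59 [467.5, 139.6] [0.6949 0.0066 0.012 ]
0.59 [322.5, 5.7] [0.5199 0.1489 0.001 ]
[ 0.52110524 -0.04045394  0.2060848 ] 0.024189914589278008
```

View pics/w4.png

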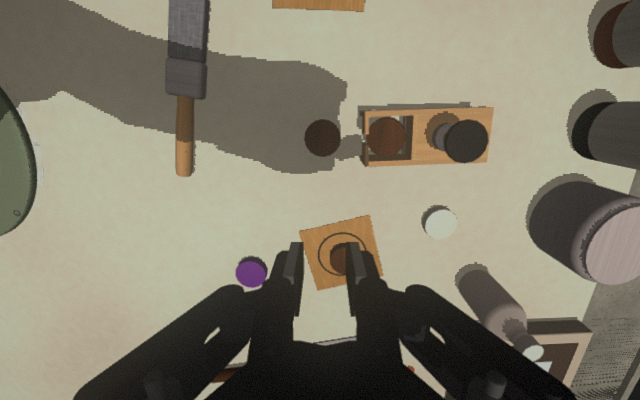

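```bash
python3 -m handwheel '[[0,0,1,0,0,0],[0,0,1,0,0,0],[0,0,1,0,0,0],[0,0,1,0,0,0],[0,0,1,0,0,0],[0,0,1,0,0,0],[0,0,0.8,0,0,0],[0,0,0,0,0,0]]'
python3 - <<'E'
from h import *
f=bot.grab_frame("wrist"); cv2.imwrite("pics/w5.png",f["pixels"])
print(bot.observe()["position"])
E
```

```text
clock: 10.42
position: [0.5201, -0.0407, 0.0351]
tool_rot: [-3.139, 0.0, 1.572]
force: [0.2, 0.0, 0.1]
grip_width: 0.0242
[ 0.52061916 -0.04075155  0.03603781]
```

View pics/w5.png

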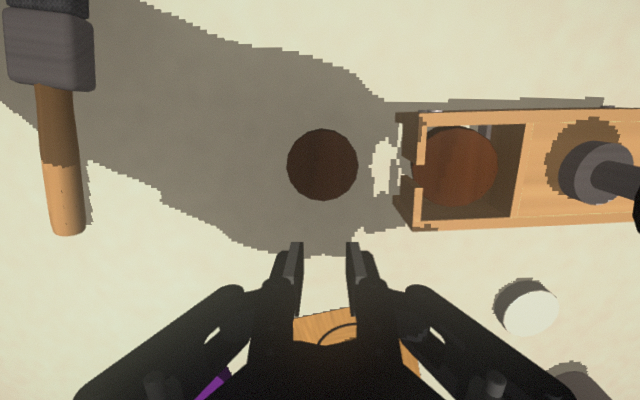

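```bash
python3 -m handwheel '[[0,0,0.4,0,0,0],[0,0,0.4,0,0,0],[0,0,0.35,0,0,0],[0,0,0,0,0,0],[0.15,0,0,0,0,0],[0.15,0,0,0,0,0],[0,0,0,0,0,0]]'
python3 - <<'E'
from h import *
f=bot.grab_frame("wrist"); cv2.imwrite("pics/w6.png",f["pixels"])
print(bot.observe()["position"])
E
```

```text
clock: 11.35
position: [0.5208, -0.0327, 0.0078]
tool_rot: [3.141, -0.0, 1.573]
force: [-0.3, 0.6, 0.1]
grip_width: 0.0244
[ 0.52080392 -0.03295338  0.00774199]
```

View pics/w6.png

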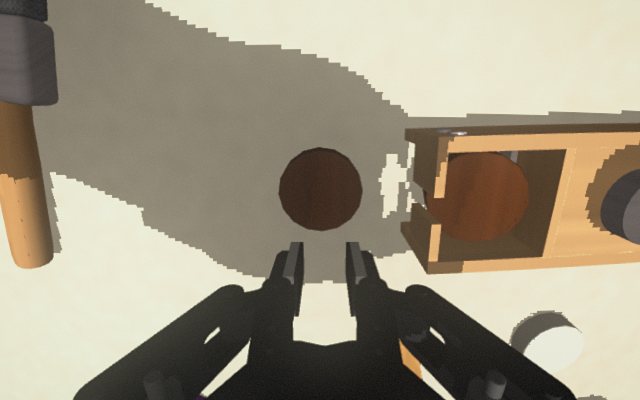

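```bash
python3 -m handwheel '[[0,-0.1,0.05,0,0,0],[0.15,0,0,0,0,0],[0.15,0,0,0,0,0],[0.2,0,0,0,0,0],[0.25,0,0,0,0,0],[0.25,0,0,0,0,0],[0.25,0,0,0,0,0],[0.25,0,0,0,0,0]]'
python3 - <<'E'
from h import *
f=bot.grab_frame("wrist"); cv2.imwrite("pics/w7.png",f["pixels"])
for r in bot.trace(f,"disc_low")[:2]: print(r["score"],r["point"],back(f,r["point"],.014)[0].round(4))
print(bot.observe()["position"])
E
```

```text
clock: 12.4
position: [0.5181, 0.0047, 0.0063]
tool_rot: [-3.142, 0.0, 1.573]
force: [-0.2, -0.6, -0.1]
grip_width: 0.0242
0.77 [322.0, 207.5] [0.5178 0.0374 0.014 ]
[0.51811895 0.00516051 0.00628787]
```

View pics/w7.png

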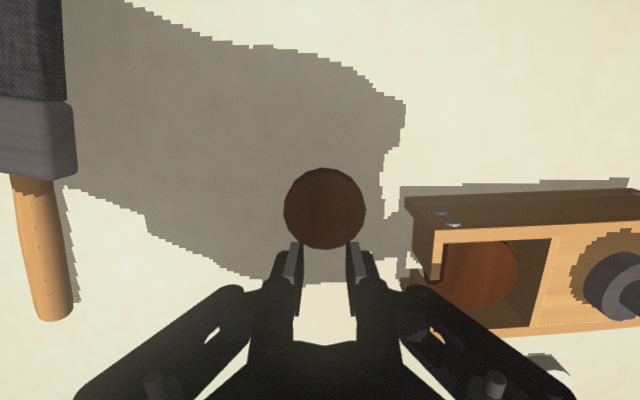

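```bash
python3 -m handwheel '[[0.3,0,0,0,0,0],[0.3,0,0,0,0,0],[0.3,0,0,0,0,0],[0.3,0,0,0,0,0],[0.3,0,0,0,0,0],[0.3,0,0,0,0,0],[0.3,0,0,0,0,0],[0.3,0,0,0,0,0]]'; python3 -m handwheel '[[0.3,0,0,0,0,0],[0.3,0,0,0,0,0],[0.3,0,0,0,0,0],[0.3,0,0,0,0,0],[0.3,0,0,0,0,0],[0.3,0,0,0,0,0],[0.3,0,0,0,0,0],[0.2,0,0,0,0,0]]'
python3 - <<'E'
from h import *
f=bot.grab_frame("wrist"); cv2.imwrite("pics/w8.png",f["pixels"])
for r in bot.trace(f,"disc_low")[:2]: print(r["score"],r["point"],back(f,r["point"],.014)[0].round(4))
print(bot.observe()["position"])
E
```

```text
clock: 13.5
position: [0.518, 0.0648, 0.0063]
tool_rot: [3.142, 0.0, 1.572]
force: [0.9, -0.4, 0.7]
grip_width: 0.0244
clock: 14.5
position: [0.5179, 0.1223, 0.0063]
tool_rot: [-3.142, -0.0, 1.573]
force: [-0.1, -0.7, -0.3]
grip_width: 0.0245
0.65 [320.9, 205.1] [0.5171 0.1563 0.014 ]
[0.51789044 0.12241345 0.00626932]
```

View pics/w8.png

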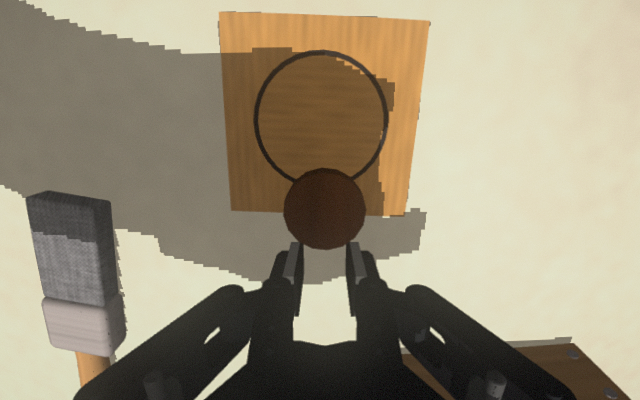

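Run:
```python
from h import *
f=bot.grab_frame("wrist")
print(back(f,[324.5,208.5],.014),back(f,[[321,50],[321,185],[254,118],[388,118]],.001))
```

```text
[[0.51887491 0.15456522 0.014     ]] [[0.51703849 0.23038358 0.001     ]
 [0.51695079 0.16351424 0.001     ]
 [0.48277215 0.19890914 0.001     ]
 [0.55121048 0.19902991 0.001     ]]
```

```bash
python3 -m handwheel '[[0.23,-0.01,0,0,0,0],[0.23,-0.01,0,0,0,0],[0.23,-0.01,0,0,0,0],[0.23,-0.01,0,0,0,0],[0.23,-0.01,0,0,0,0],[0.23,-0.01,0,0,0,0],[0.2,-0.01,0,0,0,0],[0.12,-0.01,0,0,0,0]]'
python3 - <<'E'
from h import *
f=bot.grab_frame("wrist"); cv2.imwrite("pics/w9.png",f["pixels"])
print(bot.observe()["position"])
E
```

```text
clock: 15.65
position: [0.5158, 0.1646, 0.0063]
tool_rot: [3.142, 0.0, 1.573]
force: [-0.4, -0.4, -0.6]
grip_width: 0.0247
[0.51575423 0.16493133 0.0062654 ]
```

View pics/w9.png

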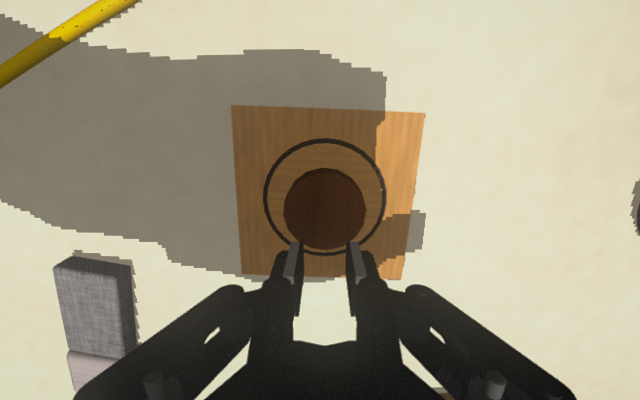

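Run:
```python
from h import *
f=bot.grab_frame("wrist")
d=back(f,[324.5,208.5],.015)[0];print(d)
a=back(f,[[325,138.5],[325,254.5],[264,197],[386,197]],.001);print(a)
p=[d+[.022*np.cos(t),.022*np.sin(t),0] for t in np.linspace(0,6.3,9)]; print(proj(f,p).round(0).tolist())
```

```text
[0.51676714 0.19743603 0.015     ]
[[0.51697206 0.23107592 0.001     ]
 [0.51715295 0.16306859 0.001     ]
 [0.48309728 0.19907173 0.001     ]
 [0.55102399 0.19919035 0.001     ]]
[[368.0, 209.0], [356.0, 179.0], [324.0, 166.0], [293.0, 179.0], [281.0, 209.0], [295.0, 236.0], [325.0, 247.0], [354.0, 236.0], [368.0, 208.0]]
```

```bash
python3 -m handwheel '[[-0.2,0,0,0,0,0],[-0.4,0,0,0,0,0],[-0.6,0,0,0,0,0],[0,0,-1,0,0,0],[0,0,-1,0,0,0],[0,0,-1,0,0,0],[-1,0,-1,0,0,0],[-1,0,-1,0,0,0]]'; python3 -m handwheel '[[-1,0,-1,0,0,0],[-1,0,-0.5,0,0,0],[-1,0,0,0,0,0],[-1,0,0,0,0,0],[-1,0,0,0,0,0],[0,0,0,0,0,0],[0,0,0,0,0,0]]'
python3 - <<'E'
from h import *
f=bot.grab_frame("wrist"); cv2.imwrite("pics/w10.png",f["pixels"])
t=bot.grab_frame("top"); cv2.imwrite("pics/t10.png",t["pixels"])
s=bot.grab_frame("scene"); cv2.imwrite("pics/s10.png",cv2.resize(s["pixels"][120:320,210:470],None,fx=3,fy=3,interpolation=cv2.INTER_CUBIC))
print(bot.observe()["position"],bot.observe()["clock"])
E
```

```text
clock: 16.75
position: [0.5157, 0.0825, 0.1321]
tool_rot: [-3.142, 0.0, 1.572]
force: [0.3, -0.2, 0.8]
grip_width: 0.0244
clock: 17.62
position: [0.5159, -0.041, 0.1688]
tool_rot: [-3.141, -0.0, 1.572]
force: [0.8, -0.1, 0.6]
grip_width: 0.0241
[ 0.51610591 -0.04026954  0.16875599] 17.775
```

View pics/w10.png

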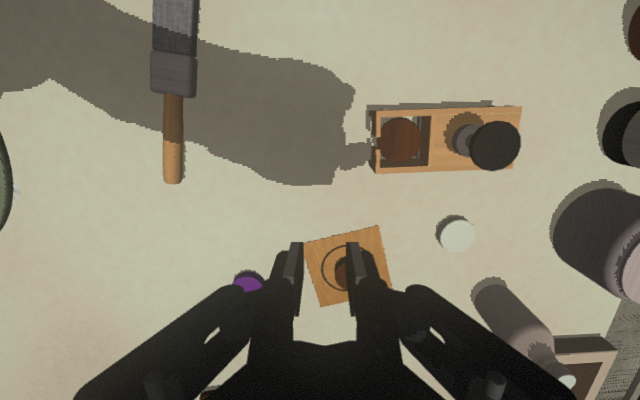

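View pics/t10.png

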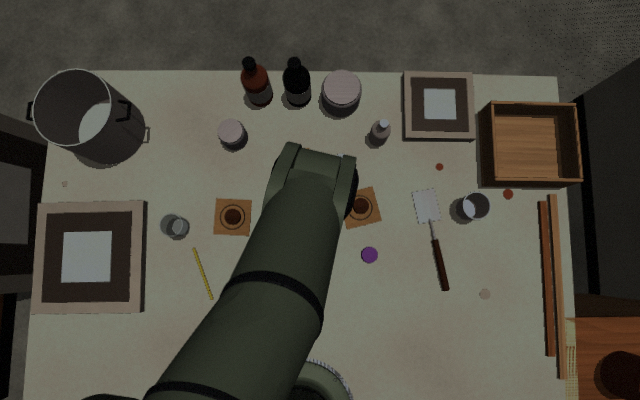

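View pics/s10.png

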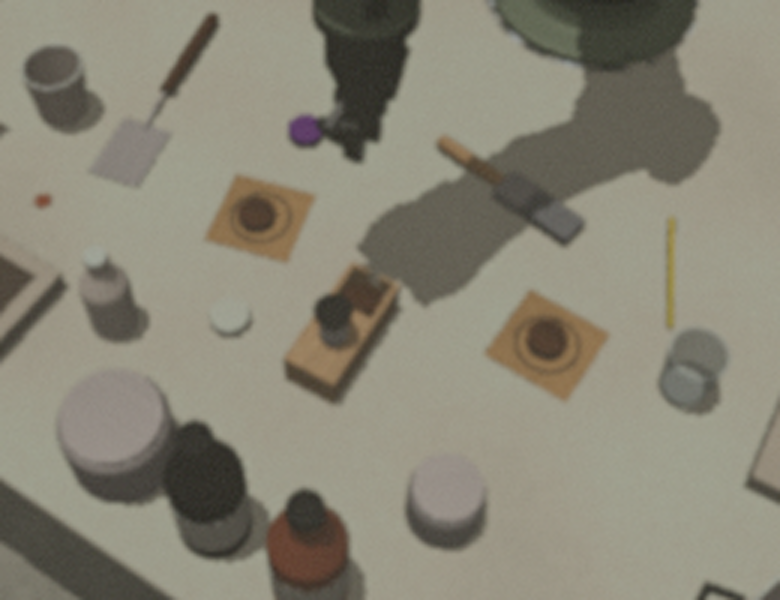

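The scene view shows the new disc at crop (547,340), well inside the circle. No second disc has come out, the plunger is up again, the set disc is at (258,214) as before, and everything else looks unmoved. I'm handing the job in.

```bash
python3 -c "
from workcell import bot
print(bot.job_done())"
```

```text
the job is handed in; nothing more can be done
None
```

The job is done and handed in at about 17.8 s. I pressed the plunger fully down once with the shut fingers, and it sprang back and let out one disc. I then pushed that disc with slightly opened fingers, without lifting or pinching it, into the empty circle and backed the arm away.

**Disc position:** before backing off, the wrist view put the disc centre about 1–2 mm from the circle centre. That leaves about 11 mm of margin to the edge of the circle. After retreating, the top and scene views still showed it well inside.

**Everything else:** one disc had come out. The magazine still shows a disc, though I could not count the two stacked inside it. The plunger is back up, and the set disc and all other items look unmoved by eye.

**Force:** at the bottom of the press the fingertips pushed with up to about 55 N on the wrist reading. That is more than the 10 N needed and below the 120 N wrist limit. It was on the fingertips; the 40 N limit is stated for the arm and gripper body.

**Disagreement between cameras:** the cameras differed by up to about 6 mm on some positions, such as the circle, so I relied on the wrist camera for the final placing.

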